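# Weigh a small carton and clamp it in the packing jig

### The arm

A 6-joint arm with a two-finger parallel gripper is mounted at the origin on the work surface. World frame = base frame: x ahead of the robot, y to its left, z up, the work surface at z = 0. Lengths are in m, angles in degrees, forces in N, time in s.
With the tool pointing down it reaches from about 0.25 to 0.775 m from the base axis. Payload 4 kg.
Tool frame: the origin (TCP) lies between the finger pads; the fingertips stand 25 mm ahead of it and the grasp point (between the pads) lies 6 mm ahead of it; z points along the fingers, y is the direction in which the jaws open and shut (so a half turn about z gives the same grasp; the last joint's range is limited). The gripper opens to 85 mm and grips with 20 to 120 N. Pads are 22 mm wide; open, the fingers measure 114 mm over their backs; the gripper's body (76 mm by 85 mm) begins 54 mm behind the grasp point. The pads swing forward as they close: fully open they stand 13 mm farther back than shut.
Start: joints at [-77.412, 4.996, 78.535, -0, 96.463, -5.907], TCP at [0.174, -0.522, 0.256] pointing down, gripper open.
Joint ranges: [-177.83, 177.83], [-43.37, 116.18], [15.69, 146.23], [-61.86, 241.86], [9.47, 152.12], [-147.06, 147.06]. Speed limits (degrees/s): [159.86, 159.86, 180, 180, 180, 180].

### API

Orientations are given as [roll, pitch, yaw] about the fixed x, y, z axes, in that order (R = Rz(yaw) Ry(pitch) Rx(roll)).
In Python, from rig import get_obs, capture, get_calibration, hand_in gives the robot as it stands. The module is installed in compiled form; this text tells all that it offers.
- The arm moves only by the tool servo_tool, never from a script. Its arguments are lists of equal length, an entry for each row: "delta_pos": the shift along the tool's x, y, z in mm, a list of three; "yaw": the turn about the tool's z in rad. A call has 1 to 10 rows; each row is the pose to reach, as a shift and turn from the pose measured when the call began, along the tool's axes at that moment; what a row does not reach only later rows make up. A row lasts 1/10 s, in which the tool goes at most 50 mm and 8.59 degrees, less where a joint would pass 70% of its speed; a pose out of reach is approached as far as the arm can. A call with a gripper value outside its range is refused whole. "jaw" is the finger opening in mm, from 0 to 85.4, set as the call begins (left out, the last holds). The fingers move at their own pace and stop on an object; the grip force is fixed at half the most. Time passes only in rows, so rows that repeat a pose let the fingers close. It gives the time, the measured TCP pose, the force and the opening at its end, in the units of the state.
- get_obs(): the state, without advancing time (a new reading comes with each control period).
- capture(name): name is "side" or "top" or "wrist"; returns the picture (480x640x3 uint8, red, green, blue); there is no depth.
- get_calibration(name): a dict with "camera_matrix" (3x3 intrinsics, pixels), "R" (3x3) and "t" (3): a world point X has camera coordinates R X + t. Camera axes: x right, y down, z forward; pixel columns grow to the right and rows downward; lengths in m; the calibration is good to about 2 mm. The wrist camera is an equidistant fisheye: a pixel r from the principal point sees the ray r / f radians off the axis. A picture is of the moment at which its call begins: read the wrist's pose just before it. get_calibration takes no time and is no camera call; for the wrist camera it gives the pose at the moment of the call.
- hand_in(): hands the job in, once; it reports no verdict.
The state is a dict: "time": time; "qpos": joint angles; "joint_velocities": joint speeds; "joint_torque": joint torques, N m; "ee_pos": TCP position; "ee_rot": TCP orientation; "contact_force": force on the tool from outside, world axes, zero at the start; "wrist_torque": the same for the moment, N m; "gripper_width": finger opening in m.
Only numpy, scipy, OpenCV 4.12 (cv2) and the standard library are available. Lean on these libraries where they do the work, as an engineer would, in place of code of your own. Each camera call takes 0.05 s, during which the arm holds its last target. There are 200 camera calls.

### The job

Take the blue-banded carton out of the grey rack and stand it on the platform scale, letting go of it for half a second so that it is weighed. Then stand it in the channel of the blue jig, loosen the black clamp knob (counter-clockwise from above), slide the red stop up until the carton is held snugly between the stop and the fence with no gap, and turn the knob clockwise until the stop is clamped firmly. Do not drop the carton, and leave the yellow-banded carton and the bottle alone.

Things in the scene. Friction and masses are not known exactly. Their poses are not given: they have to be found in the camera images.
- carton: cardboard carton with a blue band, 66 (x) x 44 (y) x 90 mm tall, 0.3 to 0.6 kg, upright in one bay of the rack. Origin: centre of its underside, z up. In the rack its 66 mm ends are shut in, so it is taken across its 44 mm width; in the jig its width is shut in, so it must be held by its 66 mm ends: it is taken again a quarter turn round after standing on the scale.
- carton_b: the same carton with a yellow band, in the other bay of the rack; leave it where it is.
- rack: grey fixed rack, 166 (x) x 100 mm: an 8 mm floor and three upright walls at x = -79, 0, +79, 6 mm thick, 60 mm wide (y), 102 mm high (4 mm above the cartons' tops). The two bays, centred at x = -39.5 and +39.5, are 73 mm long in x, open at the top and both y sides. Origin: centre of its underside at table height.
- scale: fixed platform scale, steel plate 190 x 190 mm, its top 50 mm above the table. Origin: under the plate's centre at table height.
- jig: blue fixed base plate 295 x 100 x 8 mm. Origin at table height, mid-channel, under the face of the steel fence (plane x = 0, top 40 mm above the table); x runs along the channel from fence to knob. Channel floor 8 mm above the table; two aluminium walls up to 110 mm, from x = -14 to 110 mm, leave 52 mm between them (y = -26 to 26). The carton stands in it, its x along the jig's x.
- stop (a joint): slide of the red stop along the jig, in m, growing towards the fence, 0 to 0.070. Gap between fence face and stop face = 0.118 m - value, so 0.052 just closes on the 66 mm carton. Friction when freed about 2 N. It starts clamped, some 18 to 48 mm too far back.
- stop_face (a point): centre of the stop's pusher face (44 mm wide, 10 to 40 mm above the table), 25 mm above the table; the knob's axis is 95 mm behind it (jig's +x).
- knob (a joint): clamp knob's angle in rad, growing clockwise seen from above (tightening), 0 to 4.5. Where it bites (1.4 to 2.1) depends on the stop's place on the worn rail and must be felt: there the torque starts to rise above the knob's own friction (0.2 N m), with some 90 N of clamping force per radian; 0.5 rad past the bite or more is firm. Below 1.4 it is free.
- knob_grip (a point): middle of the knob's black grip bar, on the knob's axis, 73 mm above the table. The bar is 68 (x) x 16 (y) x 30 mm high (58 to 88 mm above the table) on a round foot; the stop's red block under it (56 x 60 mm) is 45 mm high.
- shoe: small brass clamp shoe hidden under the knob inside the stop, which the knob presses onto the rail.
- rail: steel rail under the red stop, 150 mm long, fixed to the jig; origin as the jig's.
- bottle: clear water bottle, 60 mm across, 200 mm tall, standing; origin under its centre. Leave alone.

How it is judged:
By the outcome, as a careful person would: the job done as asked, in the order asked, and still so for the second after the job is handed in, with the robot touching nothing.
It also fails if it takes over 72 s, if anything falls off the work surface, if the arm or the gripper's body presses on something with over 40 N, if the wrist force passes 120 N, or if a joint passes its speed limit or range.

## Working session

There is one attempt and no reset: what is moved stays moved. The work goes in short steps, Python scripts to look and compute and a tool call to move; the robot and the scene stay as the last step left them, time stands still between calls to the robot, and variables do not carry over. Pictures are saved under pics/ and viewed, about 8 in all and at most 12, crops included, and the job is handed in when it is done.

Besides the shell and the picture viewer there is one more tool, called after ">>>" as name(argument=value, ...) on one line, values as JSON. servo_tool: Moves the arm, as the interface text tells. Its arguments: {"type":"object","properties":{"delta_pos":{"type":"array"},"yaw":{"type":"array"},"jaw":{"type":"number"}},"required":["delta_pos","yaw"]}

```bash
mkdir -p pics; ls
python3 - <<'E'
from rig import *
import cv2
o=get_obs(); print(o)
for n in ("top","side"):
    c=get_calibration(n); print(n,c)
    cv2.imwrite(f"pics/{n}0.png",capture(n)[:,:,::-1])
print(get_calibration("wrist"))
E
```

```text
pics
{'time': 0.0, 'qpos': array([-7.74139517e+01,  5.04016802e+00,  7.86261123e+01, -1.00521046e-03,
        9.64617556e+01, -5.90566096e+00]), 'joint_velocities': array([-0.05257693, -0.03851113, -0.08608604, -0.14093924,  0.03062704,
        0.00427075]), 'joint_torque': array([ 3.45581448e-04, -3.51865554e+01, -3.13275075e+01, -3.33393609e-04,
        1.09652040e-02,  7.24699532e-06]), 'ee_pos': array([ 0.17434962, -0.52116698,  0.25511684]), 'ee_rot': array([-1.79872541e+02, -1.21799438e-02,  1.84915837e+01]), 'contact_force': array([-0.52766324, -0.1798883 , -0.19688655]), 'wrist_torque': array([0.01609228, 0.02183906, 0.05692996]), 'gripper_width': 0.0852068317384573}
top {'camera_matrix': array([[614.12743948,   0.        , 315.0204323 ],
       [  0.        , 614.12743948, 251.28023291],
       [  0.        ,   0.        ,   1.        ]]), 'R': array([[-0.00832503, -0.99989498, -0.01186229],
       [-0.98717124,  0.01010948, -0.1593447 ],
       [ 0.15944788,  0.01038356, -0.98715174]]), 't': array([-0.00479644,  0.56009472,  1.30182534])}
side {'camera_matrix': array([[578.56470764,   0.        , 305.58326897],
       [  0.        , 578.56470764, 246.33368534],
       [  0.        ,   0.        ,   1.        ]]), 'R': array([[-0.88908293, -0.45753438,  0.01392246],
       [-0.35759101,  0.67524201, -0.64511774],
       [ 0.28576252, -0.57854172, -0.76395632]]), 't': array([0.49196974, 0.24855534, 1.0842181 ])}
{'camera_matrix': array([[371.64829954,   0.        , 316.09860381],
       [  0.        , 371.64829954, 241.33310803],
       [  0.        ,   0.        ,   1.        ]]), 'R': array([[ 0.31712163, -0.94838354, -0.00159159],
       [-0.91476867, -0.30632344,  0.26337089],
       [-0.25026416, -0.08206466, -0.96469334]]), 't': array([-0.54815778, -0.03437412,  0.37857006])}
```

View pics/top0.png

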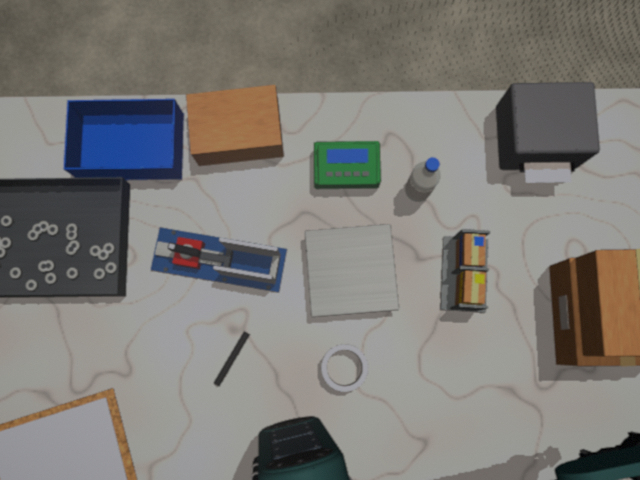

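View pics/side0.png

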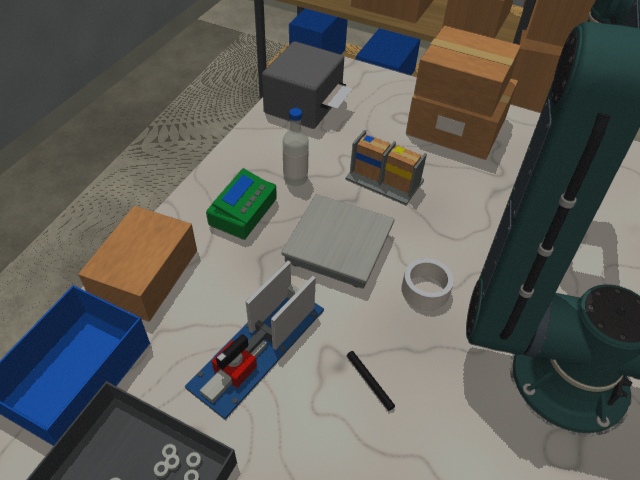

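The top view shows the rack at about (467,270), with the blue carton in the far (+x) bay. The scale is at about (351,270), and the jig at about (219,260) with its knob at (187,252). The bottle is at (425,180). The side view agrees. Next I'll zoom in on the top view to get exact corners.

```bash
python3 - <<'E'
import cv2,numpy as np
a=cv2.imread("pics/top0.png")
r=cv2.resize(a[220:320,430:510],None,fx=5,fy=5,interpolation=cv2.INTER_CUBIC)  #400x500
j=cv2.resize(a[215:300,140:300],None,fx=5,fy=5,interpolation=cv2.INTER_CUBIC) #800x425
cv2.imwrite("pics/rk.png",r); cv2.imwrite("pics/jg.png",j)
E
cat > h.py <<'E'
import numpy as np,cv2
from rig import *
def ray(name,u,v,z):
    "world point on plane z seen at pixel"
    c=get_calibration(name); K=c["camera_matrix"];R=c["R"];t=c["t"]
    d=R.T@(np.linalg.inv(K)@[u,v,1]); o=-R.T@t
    return o+d*(z-o[2])/d[2]
def proj(name,X):
    c=get_calibration(name); K=c["camera_matrix"];p=K@(c["R"]@np.array(X)+c["t"]); return p[:2]/p[2]
E
```

```text
(no output)
```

View pics/rk.png

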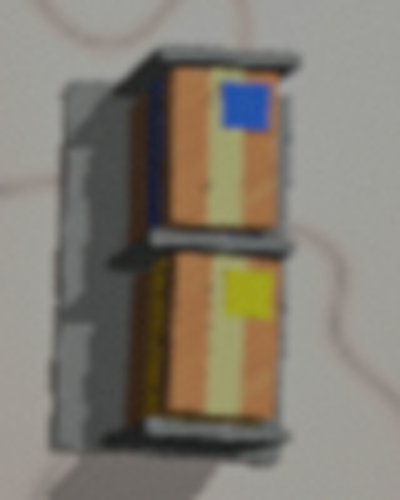

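View pics/jg.png

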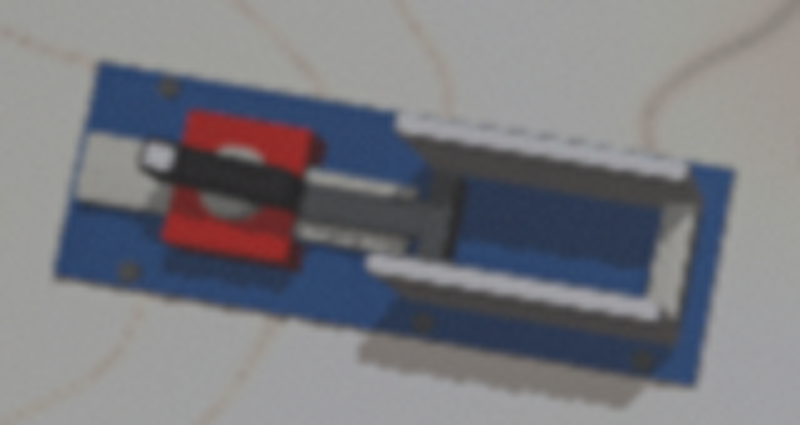

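The rack crop shows the blue carton's top from about (170,68) to (278,230), clear of the walls. The jig crop shows base corners at (100,63), (735,170), (695,385) and (57,278), with the fence at right. The knob bar runs from (140,155) to (300,190) and is almost in line with the jig.

Run:
```python
from h import *
def P(pts,off,z): return np.array([ray("top",(u+.5)/5-.5+off[0],(v+.5)/5-.5+off[1],z) for u,v in pts])[:,:2]*1000
np.set_printoptions(precision=1,suppress=True)
def ang(d): return np.degrees(np.arctan2(d[1],d[0]))
r=(430,220);j=(140,215)
c=P([(170,68),(275,68),(278,230),(165,225)],r,.098); print("carton",c,c.mean(0),"sides",np.linalg.norm(c-np.roll(c,-1,0),axis=1))
cb=P([(172,255),(278,255),(278,418),(165,412)],r,.098); print("cartonB",cb.mean(0))
print("axis c-cb", ang(c.mean(0)-cb.mean(0)), np.linalg.norm(c.mean(0)-cb.mean(0)))
w=P([(160,50),(298,58),(290,247),(152,233),(148,425),(285,437)],r,.102); print("walls",w); 
print("wallmid", w[:2].mean(0),w[2:4].mean(0),w[4:].mean(0))
b=P([(100,63),(735,170),(695,385),(57,278)],j,.008); print("base",b,"sides",np.linalg.norm(b-np.roll(b,-1,0),axis=1))
print("ang x(fence->knob)",ang(b[0]-b[1]),ang(b[3]-b[2]), "ang y",ang(b[0]-b[3])-90,ang(b[1]-b[2])-90)
W=P([(397,118),(690,168),(368,260),(660,312)],j,.110); print("walls",W,W.mean(0),ang(W[0]-W[1]),ang(W[2]-W[3]))
F=P([(663,205),(648,298)],j,.040); print("fence",F,F.mean(0))
k=P([(140,155),(300,190)],j,.088); print("knob",k,k.mean(0),ang(k[0]-k[1]))
s=np.array([ray("top",*p,.05) for p in [(304,228),(391,224),(398,313),(309,317)]])[:,:2]*1000; print("scale",s,s.mean(0),np.linalg.norm(s-np.roll(s,-1,0),axis=1))
```

```text
carton [[ 586.9 -324.3]
 [ 586.4 -368.4]
 [ 517.5 -366.1]
 [ 520.1 -319. ]] [ 552.7 -344.4] sides [44.1 69.  47.1 67. ]
cartonB [ 473.8 -341.1]
axis c-cb -2.455187339872478 78.97394901100756
walls [[ 593.9 -319.5]
 [ 589.8 -377.2]
 [ 509.8 -369.6]
 [ 516.2 -312.6]
 [ 436.3 -307.2]
 [ 430.8 -363.4]]
wallmid [ 591.8 -348.3] [ 513.  -341.1] [ 433.6 -335.3]
base [[625.1 343.5]
 [572.8  54.5]
 [475.7  72.4]
 [526.6 359.8]] sides [293.7  98.7 291.8  99.8]
ang x(fence->knob) 79.7384636755646 79.94018705250508 ang y -99.36683656108968 -100.47756815130447
walls [[579.3 190.4]
 [556.8  67.4]
 [519.4 201.5]
 [496.4  79.8]] [538.  134.8] 79.62205066270907 79.31566444891914
fence [[552.2  84.4]
 [511.   90.8]] [531.6  87.6]
knob [[568.5 303.6]
 [552.7 234.9]] [560.6 269.3] 77.03789923097851
scale [[ 611.3   13.7]
 [ 618.2 -177.5]
 [ 423.2 -187. ]
 [ 416.4    4.1]] [517.3 -86.7] [191.4 195.2 191.2 195.2]
```

```bash
cat >> h.py <<'E'
from scipy.spatial.transform import Rotation as Ro
def st():
    o=get_obs(); print("t %.2f"%o["time"],"pos",(o["ee_pos"]*1000).round(1),"rot",o["ee_rot"].round(2),"F",o["contact_force"].round(1),"T",o["wrist_torque"].round(2),"w %.1f"%(o["gripper_width"]*1000),"q",o["qpos"].round(0)); return o
def go(x,y,z,psi=None,o=None):
    "tool-axis shift (mm) and turn (rad) to reach world mm pose with tool down"
    o=o or get_obs(); R=Ro.from_euler("xyz",o["ee_rot"],degrees=True)
    d=R.inv().apply(np.array([x,y,z])-o["ee_pos"]*1000)
    yaw=0 if psi is None else -np.radians((psi-o["ee_rot"][2]+180)%360-180)
    print("->",[x,y,z,psi],d.round(1).tolist(),round(yaw,3))
def wray(u,v,z,c,):
    "wrist fisheye pixel -> world point on plane z"
    K=c["camera_matrix"]; dx,dy=u-K[0,2],v-K[1,2]; r=np.hypot(dx,dy); th=r/K[0,0]
    d=np.array([np.sin(th)*dx/r,np.sin(th)*dy/r,np.cos(th)]); d=c["R"].T@d; o=-c["R"].T@c["t"]
    return (o+d*(z-o[2])/d[2])*1000
def wproj(X,c):
    p=c["R"]@(np.array(X)/1000)+c["t"]; th=np.arctan2(np.hypot(p[0],p[1]),p[2]); k=c["camera_matrix"]
    return k[:2,2]+k[0,0]*th*p[:2]/np.hypot(p[0],p[1])
E
python3 - <<'E'
from h import *
st(); go(350,-370,230,7); go(552.7,-344.4,210,-4.5)
E
```

```text
t 0.10 pos [ 174.4 -521.2  255.2] rot [-1.7988e+02 -1.0000e-02  1.8490e+01] F [-0.1 -0.4  0.8] T [-0.03  0.02 -0.01] w 85.4 q [-77.   5.  79.   0.  96.  -6.]
-> [350, -370, 230, 7] [214.5, -87.6, 25.4] 0.201
-> [552.7, -344.4, 210, -4.5] [414.9, -47.6, 45.4] 0.401
```

>>> servo_tool(delta_pos=[[45,-18,5],[90,-36,10],[135,-55,15],[180,-73,20],[225,-88,25],[270,-78,30],[318,-68,35],[366,-58,40],[400,-50,45],[415,-48,45]], yaw=[0.04,0.08,0.12,0.16,0.2,0.25,0.3,0.35,0.4,0.4], jaw=85)

```text
time: 1.1
ee_pos: [0.5551, -0.3423, 0.2075]
ee_rot: [-179.7, 0.2, -4.3]
contact_force: [-0.1, -0.1, -0.2]
gripper_width: 0.0849
```

Run:
```python
from h import *
import pickle
o=st(); c=get_calibration("wrist"); a=capture("wrist")
pickle.dump(c,open("w1.pkl","wb")); a=np.ascontiguousarray(a[:,:,::-1])
# prediction of carton top corners & bays
p=np.radians(-4.5); ex=np.array([np.cos(p),np.sin(p),0]);ey=np.array([-np.sin(p),np.cos(p),0])
for sx,sy in [(1,1),(1,-1),(-1,-1),(-1,1)]:
    q=wproj(np.array([552.7,-344.4,98])+33*sx*ex+22*sy*ey,c); print(q.round(0)); cv2.circle(a,tuple(int(v) for v in q.round()),2,(0,0,255),-1)
cv2.imwrite("pics/w1.png",a)
```

```text
t 1.10 pos [ 555.1 -342.3  207.5] rot [-179.74    0.19   -4.31] F [-0.1 -0.1 -0.2] T [-0.03  0.01  0.05] w 84.9 q [-37.  19.  67.   0.  94.  58.]
[287. 199.]
[358. 199.]
[354. 297.]
[288. 297.]
```

View pics/w1.png

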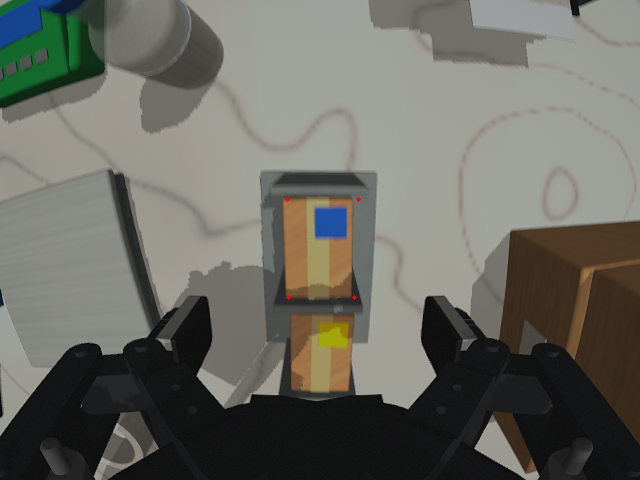

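The wrist view agrees with the estimate. The blue carton's top corners are at about (282,199), (350,197), (352,296) and (287,299). The jaw path is clear.

Run:
```python
from h import *
import pickle
c=pickle.load(open("w1.pkl","rb"))
p=np.array([wray(u,v,98,None or c) if 0 else None for u,v in []])
P=np.array([wray(u,v,.098,c) for u,v in [(282,199),(350,197),(352,296),(287,299)]]);
print(P.round(1),P.mean(0))
for i,j in[(2,1),(3,0)]:
    d=P[j]-P[i];print(np.degrees(np.arctan2(d[1],d[0])))
W=np.array([wray(u,v,0.008,c) for u,v in [(262,172),(377,171),(369,343)]]);print(W.round(1))
d=W[1]-W[2];print(np.degrees(np.arctan2(d[1],d[0])))
d=W[0]-W[1];print(np.degrees(np.arctan2(d[1],d[0])))
o=st()
m=P.mean(0)
go(m[0],m[1],120,-5);go(m[0],m[1],76,-5)
```

```text
[[ 587.5 -322.2   98. ]
 [ 585.6 -364.3   98. ]
 [ 519.2 -362.3   98. ]
 [ 520.2 -318.8   98. ]] [ 553.12945948 -341.90993708   98.        ]
-1.7009800903346983
-2.927894331382379
[[ 599.  -297.3    8. ]
 [ 592.6 -395.9    8. ]
 [ 425.7 -383.5    8. ]]
-4.242763652784445
86.27741960435917
t 1.15 pos [ 556.1 -341.9  207.8] rot [-1.7973e+02  9.0000e-02 -4.2200e+00] F [1.3 0.4 0.4] T [ 0.03 -0.08  0.06] w 85.0 q [-37.  19.  67.   0.  94.  58.]
-> [np.float64(553.1294594829195), np.float64(-341.90993707825413), 120, -5] [-2.9, 0.6, 87.8] 0.014
-> [np.float64(553.1294594829195), np.float64(-341.90993707825413), 76, -5] [-2.8, 0.8, 131.8] 0.014
```

>>> servo_tool(delta_pos=[[-1.5,1,30],[-3,1.5,60],[-3,1.5,90],[-3,1.5,112],[-3,1.5,125],[-3,1.5,132],[-3,1.5,132]], yaw=[-0.012,-0.012,-0.012,-0.012,-0.012,-0.012,-0.012])

```text
time: 1.85
ee_pos: [0.5524, -0.3425, 0.0751]
ee_rot: [-179.7, 0.1, -3.5]
contact_force: [-0.2, -0.2, 0.5]
gripper_width: 0.0854
```

>>> servo_tool(delta_pos=[[0,0,0],[0,0,0],[0,0,0],[0,0,0],[0,0,0],[0,0,0],[0,0,0],[0,0,0]], yaw=[0,0,0,0,0,0,0,0], jaw=30)

```text
time: 2.65
ee_pos: [0.5532, -0.3431, 0.0767]
ee_rot: [-179.8, 0.0, -3.5]
contact_force: [0.2, -0.8, 5.4]
gripper_width: 0.043
```

>>> servo_tool(delta_pos=[[0,0,-8],[0,0,-25],[0,0,-50],[0,0,-75],[0,0,-100],[0,0,-118],[0,0,-125],[0,0,-125]], yaw=[0,0,0,0,0,0,0,0])

```text
time: 3.45
ee_pos: [0.5532, -0.3436, 0.202]
ee_rot: [-179.8, -0.0, -3.5]
contact_force: [0.5, 0.8, -3.7]
gripper_width: 0.0435
```

Run:
```python
from h import *
st(); go(515,-88,201,-4); go(515,-88,118,-4)
```

```text
t 3.45 pos [ 553.2 -343.6  202. ] rot [-1.798e+02 -1.000e-02 -3.540e+00] F [ 0.5  0.8 -3.7] T [-0.06 -0.   -0.02] w 43.5 q [-37.  19.  68.   0.  93.  57.]
-> [515, -88, 201, -4] [-53.9, -252.7, 1.8] 0.008
-> [515, -88, 118, -4] [-53.9, -252.4, 84.8] 0.008
```

>>> servo_tool(delta_pos=[[-5,-20,0],[-11,-52,0],[-19,-90,0],[-27,-128,0],[-35,-166,0],[-43,-204,0],[-50,-236,0],[-54,-250,0],[-54,-253,0],[-54,-253,0]], yaw=[0,0,0,0,0,0,0,0,0,0])

```text
time: 4.45
ee_pos: [0.5147, -0.088, 0.2019]
ee_rot: [-179.8, 0.1, -3.5]
contact_force: [-0.5, -0.1, -3.2]
gripper_width: 0.0432
```

>>> servo_tool(delta_pos=[[0,0,20],[0,0,45],[0,0,65],[0,0,75],[0,0,79],[0,0,81],[0,0,82],[0,0,82]], yaw=[0,0,0,0,0,0,0,0])

```text
time: 5.25
ee_pos: [0.5153, -0.0881, 0.121]
ee_rot: [-179.9, -0.0, -3.5]
contact_force: [-0.6, 0.3, -2.4]
gripper_width: 0.0433
```

>>> servo_tool(delta_pos=[[0,0,1],[0,0,2],[0,0,3],[0,0,3]], yaw=[0,0,0,0])

```text
time: 5.65
ee_pos: [0.5157, -0.0881, 0.1187]
ee_rot: [-179.9, -0.1, -3.5]
contact_force: [-0.7, 1.1, 1.3]
gripper_width: 0.0436
```

Contact with the plate, so I'll release, raise above the carton and turn for the regrasp. Weighing time passes while it turns.

>>> servo_tool(delta_pos=[[0,0,0],[0,0,0],[0,0,0],[0,0,0],[0,0,0],[0,0,0]], yaw=[0,0,0,0,0,0], jaw=85)

```text
time: 6.25
ee_pos: [0.5157, -0.0881, 0.1188]
ee_rot: [-179.9, -0.1, -3.5]
contact_force: [-0.7, 0.0, 0.5]
gripper_width: 0.0848
```

>>> servo_tool(delta_pos=[[0,0,-15],[0,0,-35],[0,0,-55],[0,0,-63],[0,0,-63]], yaw=[0,0,0,0,0])

```text
time: 6.75
ee_pos: [0.5163, -0.0885, 0.1832]
ee_rot: [-179.9, -0.3, -3.5]
contact_force: [-0.1, -0.1, 0.2]
gripper_width: 0.0854
```

Run:
```python
from h import *
import pickle
o=st(); c=get_calibration("wrist"); a=capture("wrist"); b=capture("top")
cv2.imwrite("pics/w2.png",np.hstack([cv2.resize(a,(480,360)),cv2.resize(b[150:390,220:432],(318,360))])[:,:,::-1])
go(515.5,-88,182,86.5)
```

```text
t 6.75 pos [516.3 -88.5 183.2] rot [-179.92   -0.29   -3.52] F [-0.1 -0.1  0.2] T [ 0.03  0.   -0.04] w 85.4 q [-16.   3.  89.   0.  88.  78.]
-> [515.5, -88, 182, 86.5] [0.3, -0.2, -1.1] -1.571
```

View pics/w2.png

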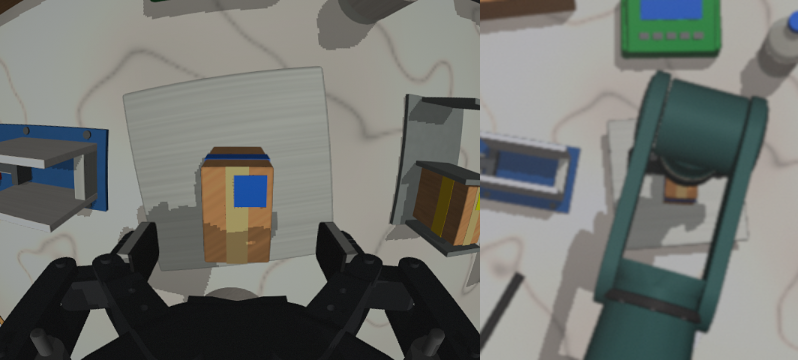

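The carton stands upright on the plate, its top running from rows 222 to 349 in full-size pixels. I'll check how far it sits off the TCP before the regrasp.

Run:
```python
from h import *
c=get_calibration("wrist")
P=np.array([wray(u*4/3,v*4/3,.140,c) for u,v in [(202,167),(273,166),(271,263),(203,261)]]);print(P.round(1),P.mean(0))
```

```text
[[ 547.6  -68.5  140. ]
 [ 545.7 -110.2  140. ]
 [ 479.9 -107.7  140. ]
 [ 484.2  -62.6  140. ]] [514.356256   -87.23958373 140.        ]
```

>>> servo_tool(delta_pos=[[0,0,0],[0,0,0],[0,0,0],[0,0,0],[0,0,0],[0,0,0],[0,0,0],[0,0,0],[0,0,0],[0,0,0]], yaw=[-0.15,-0.3,-0.45,-0.6,-0.75,-0.9,-1.05,-1.2,-1.35,-1.5])

```text
time: 7.85
ee_pos: [0.5144, -0.0879, 0.179]
ee_rot: [-179.8, -0.2, 82.8]
contact_force: [-0.4, 0.4, -0.1]
gripper_width: 0.0848
```

Run:
```python
from h import *
st(); go(515.7,-88.1,182,86.5);go(515.7,-88.1,112,86.5)
```

```text
t 7.85 pos [514.4 -87.9 179. ] rot [-1.7985e+02 -1.7000e-01  8.2770e+01] F [-0.4  0.4 -0.1] T [ 0.02 -0.04  0.  ] w 84.8 q [-16.   3.  89.   0.  88.  -9.]
-> [515.7, -88.1, 182, 86.5] [-0.0, 1.3, -3.0] -0.065
-> [515.7, -88.1, 112, 86.5] [-0.2, 1.5, 67.0] -0.065
```

>>> servo_tool(delta_pos=[[0,1,15],[0,1.3,35],[0,1.3,50],[0,1.3,58],[0,1.3,61],[0,1.3,61]], yaw=[-0.065,-0.065,-0.065,-0.065,-0.065,-0.065])

```text
time: 8.45
ee_pos: [0.5152, -0.0878, 0.1174]
ee_rot: [-179.8, -0.2, 86.5]
contact_force: [0.3, 0.1, -0.1]
gripper_width: 0.0847
```

>>> servo_tool(delta_pos=[[0,0,0],[0,0,0],[0,0,0],[0,0,0],[0,0,0],[0,0,0]], yaw=[0,0,0,0,0,0], jaw=50)

```text
time: 9.05
ee_pos: [0.5158, -0.088, 0.1184]
ee_rot: [-179.9, -0.2, 86.5]
contact_force: [-1.2, 0.3, 6.1]
gripper_width: 0.0654
```

>>> servo_tool(delta_pos=[[0,0,-10],[0,0,-35],[0,0,-65],[0,0,-95],[0,0,-110],[0,0,-120]], yaw=[0,0,0,0,0,0])

```text
time: 9.65
ee_pos: [0.516, -0.0883, 0.2391]
ee_rot: [-179.9, -0.2, 86.5]
contact_force: [0.7, -0.3, -4.3]
gripper_width: 0.0655
```

Run:
```python
from h import *
st(); a=np.radians(79.75); x=np.array([np.cos(a),np.sin(a)]); f=np.array([529,88.0])
p=f+36*x; print(p); go(p[0]-5,p[1]-20,238,-10.25); go(p[0],p[1],220,-10.25)
```

```text
t 9.65 pos [516.  -88.3 239.1] rot [-1.7991e+02 -1.7000e-01  8.6500e+01] F [ 0.7 -0.3 -4.3] T [ 0.   -0.05  0.  ] w 65.5 q [-16.   2.  84.   0.  94. -12.]
[535.40596764 123.42546512]
-> [np.float64(530.4059676370583), np.float64(103.42546511526646), 238, -10.25] [192.3, 2.7, 1.7] 1.689
-> [np.float64(535.4059676370583), np.float64(123.42546511526646), 220, -10.25] [212.5, 6.5, 19.7] 1.689
```

>>> servo_tool(delta_pos=[[25,0,0],[55,0,0],[80,0,0],[80,0,0],[80,0,0]], yaw=[0,0,0,0,0])

```text
time: 10.15
ee_pos: [0.5202, -0.0081, 0.2377]
ee_rot: [-179.7, -0.1, 86.6]
contact_force: [0.4, -0.7, -3.4]
gripper_width: 0.0652
```

Run:
```python
from h import *
import pickle
o=st(); c=get_calibration("wrist"); a=np.ascontiguousarray(capture("wrist")[:,:,::-1]); pickle.dump(c,open("w3.pkl","wb")); cv2.imwrite("pics/w3raw.png",a)
t=np.radians(79.75); x=np.array([np.cos(t),np.sin(t),0]);y=np.array([-np.sin(t),np.cos(t),0]); f=np.array([529,88.0,0])
for jx,jy,z in [(-14,26,110),(-14,-26,110),(110,26,110),(110,-26,110),(0,26,40),(0,-26,40),(0,26,8),(0,-26,8)]:
    q=wproj(f+jx*x+jy*y+[0,0,z],c); print(jx,jy,z,q.round(0)); cv2.circle(a,tuple(int(v) for v in q.round()),2,(0,255,0),-1)
cv2.imwrite("pics/w3.png",a)
```

```text
t 10.15 pos [520.2  -8.1 237.7] rot [-1.7973e+02 -1.4000e-01  8.6570e+01] F [ 0.4 -0.7 -3.4] T [-0.01  0.   -0.03] w 65.2 q [-7.  2. 84.  0. 94. -4.]
-14 26 110 [280. 116.]
-14 -26 110 [359. 125.]
110 26 110 [304. -51.]
110 -26 110 [379. -42.]
0 26 40 [291. 105.]
0 -26 40 [352. 113.]
0 26 8 [293. 109.]
0 -26 8 [349. 115.]
```

View pics/w3.png

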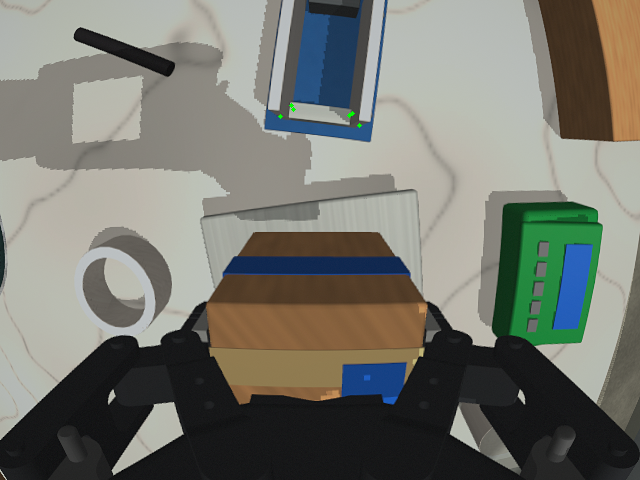

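The wrist view shows the jig ahead, with the fence at about (320,112) and the wall ends near (285,115) and (360,125). My predicted points lie close to them. A zoom will refine this.

Run:
```python
import cv2
a=cv2.imread("pics/w3raw.png")[0:150,245:395]; cv2.imwrite("pics/w3c.png",cv2.resize(a,(600,600),interpolation=cv2.INTER_CUBIC))
```

```text
(no output)
```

View pics/w3c.png

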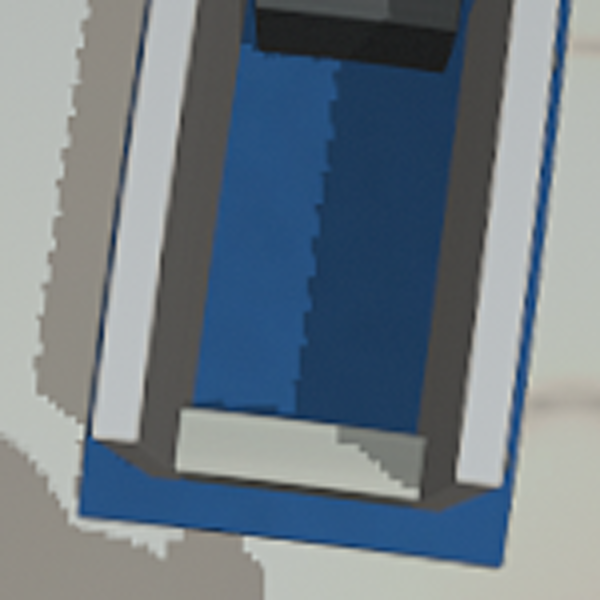

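The zoom shows the inner wall edges running from (139,443) to (196,0) and from (457,480) to (513,0). The fence face's top edge is (183,408) to (425,437), and the stop's pusher face's top edge is (254,8) to (457,33).

Run:
```python
from h import *
import pickle
c=pickle.load(open("w3.pkl","rb"))
f=lambda pts,z:np.array([wray((u+.5)/4-.5+245,(v+.5)/4-.5,z,c) for u,v in pts])[:,:2]
ang=lambda d:np.degrees(np.arctan2(d[1],d[0]))
L=f([(139,443),(196,2)],.110);R=f([(457,480),(513,2)],.110);F=f([(183,408),(425,437)],.040);S=f([(254,8),(457,33)],.040);S2=f([(258,48),(443,72)],.010)
print(L.round(1),R.round(1),ang(L[1]-L[0]),ang(R[1]-R[0]));print("width ends",np.linalg.norm(L[0]-R[0]));print("F",F.round(1),F.mean(0),ang(F[1]-F[0])+90,"S",S.mean(0),S2.mean(0))
t=np.radians(79.75);x=np.array([np.cos(t),np.sin(t)]);y=np.array([-x[1],x[0]])
for n,p in [("L",L),("R",R),("F",F),("S",S),("S2",S2)]:
    d=p-np.array([529,88.]); print(n,"jx",(d@x).round(1),"jy",(d@y).round(1))
```

```text
[[500.5  82.5]
 [514.1 159.6]] [[552.   73.3]
 [567.1 157.5]] 79.9526219557743 79.81354627686545
width ends 52.3133444220038
F [[503.4  95.9]
 [553.6  86.7]] [528.53876746  91.30730558] 79.68709129969852 S [545.05460916 181.75808165] [545.16669888 182.90090453]
L jx [-10.5  67.8] jy [27.1 27.4]
R jx [-10.4  75.1] jy [-25.2 -25.1]
F jx [3.2 3.1] jy [ 26.6 -24.5]
S jx [95.2 95.1] jy [ 22.7 -21. ]
S2 jx [96.5 96. ] jy [ 22.7 -20.7]
```

Run:
```python
from h import *
st(); go(534.9,126.6,235,-10.2)
```

```text
t 10.20 pos [520.3  -8.7 237.9] rot [-1.7975e+02 -1.4000e-01  8.6510e+01] F [-0.8 -1.1 -3.4] T [-0.02  0.01 -0.01] w 65.4 q [-7.  2. 84.  0. 94. -4.]
-> [534.9, 126.6, 235, -10.2] [135.9, 6.3, 3.3] 1.688
```

>>> servo_tool(delta_pos=[[10,1,0],[25,2,0],[42,3,0],[60,4,0],[78,5,0],[96,6,0],[114,6,0],[128,6,0],[136,6,0],[136,6,0]], yaw=[0.1,0.25,0.4,0.55,0.7,0.85,1.0,1.15,1.3,1.45])

```text
time: 11.2
ee_pos: [0.5346, 0.1268, 0.2374]
ee_rot: [-179.8, 0.3, 3.1]
contact_force: [0.0, 0.7, -3.6]
gripper_width: 0.0653
```

>>> servo_tool(delta_pos=[[0,0,0],[0,0,0],[0,0,0],[0,0,0]], yaw=[0.15,0.25,0.29,0.29])

```text
time: 11.6
ee_pos: [0.5346, 0.1256, 0.2367]
ee_rot: [-180.0, 0.4, -13.6]
contact_force: [0.3, -0.0, -3.1]
gripper_width: 0.0654
```

Run:
```python
from h import *
st(); go(534.9,126.6,190,-10.2)
c=get_calibration("wrist"); a=capture("wrist")
cv2.imwrite("pics/w4.png",a[:,:,::-1])
```

```text
t 11.60 pos [534.6 125.6 236.7] rot [-179.98    0.42  -13.62] F [ 0.3 -0.  -3.1] T [0.03 0.   0.  ] w 65.4 q [  7.   5.  80.   0.  95. 111.]
-> [534.9, 126.6, 190, -10.2] [0.4, -1.0, 46.7] -0.06
```

View pics/w4.png

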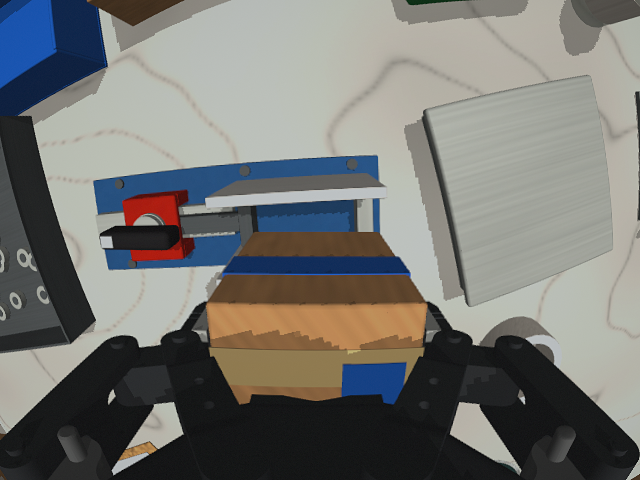

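The carton is above the channel with the near wall behind it. The yaw overshot by 3.4°, so I'll correct that first and then descend.

>>> servo_tool(delta_pos=[[0.4,-1,10],[0.4,-1,25],[0.4,-1,40],[0.4,-1,47],[0.4,-1,47]], yaw=[-0.06,-0.06,-0.06,-0.06,-0.06])

```text
time: 12.15
ee_pos: [0.5337, 0.1266, 0.1872]
ee_rot: [180.0, 0.7, -10.2]
contact_force: [0.5, -0.0, -2.6]
gripper_width: 0.0653
```

Run:
```python
from h import *
st(); go(534.9,126.6,160,-10.2)
```

```text
t 12.15 pos [533.7 126.6 187.2] rot [179.97   0.66 -10.15] F [ 0.5 -0.  -2.6] T [-0.04 -0.09 -0.  ] w 65.3 q [  7.   7.  85.   0.  89. 107.]
-> [534.9, 126.6, 160, -10.2] [1.5, -0.3, 27.2] 0.001
```

>>> servo_tool(delta_pos=[[1.2,-0.3,5],[1.2,-0.3,14],[1.2,-0.3,22],[1.2,-0.3,30],[1.2,-0.3,36]], yaw=[0,0,0,0,0])

```text
time: 12.65
ee_pos: [0.5342, 0.1267, 0.1501]
ee_rot: [180.0, 0.7, -10.2]
contact_force: [0.0, 0.1, -2.5]
gripper_width: 0.0658
```

Run:
```python
from h import *
st(); go(534.9,126.6,80,-10.2)
```

```text
t 12.65 pos [534.2 126.7 150.1] rot [179.95   0.72 -10.15] F [ 0.   0.1 -2.5] T [ 0.08 -0.02 -0.01] w 65.8 q [  7.   8.  88.   0.  85. 107.]
-> [534.9, 126.6, 80, -10.2] [1.6, -0.1, 70.1] 0.001
```

>>> servo_tool(delta_pos=[[0.5,0,12],[0.7,0,26],[1,0,40],[1,0,54],[1,0,64],[1,0,68],[1,0,69],[1,0,69]], yaw=[0,0,0,0,0,0,0,0])

```text
time: 13.45
ee_pos: [0.5347, 0.1266, 0.0815]
ee_rot: [180.0, 0.7, -10.1]
contact_force: [-0.3, 0.5, -3.5]
gripper_width: 0.0656
```

>>> servo_tool(delta_pos=[[0,0,1.5],[0,0,3],[0,0,4.5],[0,0,4.5]], yaw=[0,0,0,0])

```text
time: 13.85
ee_pos: [0.5345, 0.1266, 0.0769]
ee_rot: [180.0, 0.7, -10.2]
contact_force: [-0.2, 0.1, -3.0]
gripper_width: 0.0652
```

>>> servo_tool(delta_pos=[[0,0,0.7],[0,0,1.4],[0,0,2],[0,0,2]], yaw=[0,0,0,0])

```text
time: 14.25
ee_pos: [0.5347, 0.1267, 0.0766]
ee_rot: [180.0, 0.6, -10.1]
contact_force: [-3.8, -1.0, 5.0]
gripper_width: 0.0655
```

>>> servo_tool(delta_pos=[[0,0,0],[0,0,0],[0,0,0],[0,0,0],[0,0,0]], yaw=[0,0,0,0,0], jaw=80)

```text
time: 14.75
ee_pos: [0.5347, 0.1266, 0.0764]
ee_rot: [180.0, 0.7, -10.1]
contact_force: [-0.1, 0.5, 0.2]
gripper_width: 0.0799
```

>>> servo_tool(delta_pos=[[0,0,-10],[0,0,-30],[0,0,-60],[0,0,-90],[0,0,-110],[0,0,-115]], yaw=[0,0,0,0,0,0])

```text
time: 15.35
ee_pos: [0.5376, 0.1267, 0.1957]
ee_rot: [-179.9, 0.3, -10.1]
contact_force: [0.4, -0.5, -0.1]
gripper_width: 0.0798
```

Run:
```python
from h import *
st(); go(555,210,190,79);go(560.6,269.3,170,78)
```

```text
t 15.35 pos [537.6 126.7 195.7] rot [-179.91    0.25  -10.14] F [ 0.4 -0.5 -0.1] T [-0.01 -0.06  0.02] w 79.8 q [  7.   7.  84.   0.  90. 107.]
-> [555, 210, 190, 79] [2.5, -85.0, 5.8] -1.556
-> [560.6, 269.3, 170, 78] [-2.4, -144.4, 25.9] -1.538
```

>>> servo_tool(delta_pos=[[0,-15,0],[0,-40,0],[0,-65,0],[0,-85,5],[0,-105,5],[0,-120,10],[0,-135,10],[-2,-144,10],[-2,-144,10],[-2,-144,10]], yaw=[-0.15,-0.3,-0.45,-0.6,-0.75,-0.9,-1.05,-1.2,-1.35,-1.5], jaw=45)

```text
time: 16.35
ee_pos: [0.5604, 0.2691, 0.1845]
ee_rot: [-179.6, 0.0, 76.2]
contact_force: [0.1, -0.2, 1.2]
gripper_width: 0.0449
```

Run:
```python
from h import *
import pickle
st()
c=get_calibration("wrist"); pickle.dump(c,open("w5.pkl","wb")); a=capture("wrist")
cv2.imwrite("pics/w5.png",a[:,:,::-1])
```

```text
t 16.35 pos [560.4 269.1 184.5] rot [-179.63    0.     76.18] F [ 0.1 -0.2  1.2] T [-0.02  0.02  0.05] w 44.9 q [20. 16. 74.  0. 90. 34.]
```

View pics/w5.png

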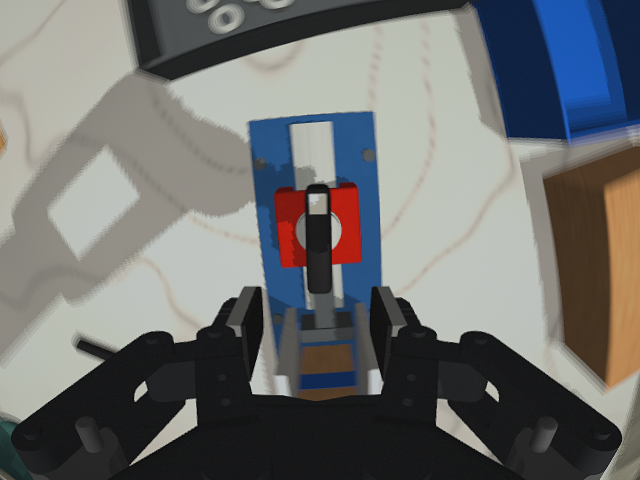

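The bar runs from about (317,186) to (319,292), nearly parallel to tool x. The carton is standing in the channel behind it.

Run:
```python
from h import *
import pickle
c=pickle.load(open("w5.pkl","rb")); print("cam",-c["R"].T@c["t"])
for b in (284,292):
    P=np.array([wray(317,186,.088,c),wray(319,b,.088,c)]); d=P[0]-P[1]; print(P.round(1),P.mean(0).round(1),np.linalg.norm(d),np.degrees(np.arctan2(d[1],d[0])))
go(560.6,269.5,79,77)
```

```text
cam [0.57647846 0.33470458 0.30265739]
[[569.7 310.1  88. ]
 [556.4 250.8  88. ]] [563.  280.4  88. ] 60.735151772867454 77.38477238953526
[[569.7 310.1  88. ]
 [555.1 245.5  88. ]] [562.4 277.8  88. ] 66.14884738268319 77.29851924550607
-> [560.6, 269.5, 79, 77] [0.6, 0.7, 105.6] -0.011
```

Run:
```python
from h import *
import pickle
c=pickle.load(open("w5.pkl","rb"))
for z in (.045,.052,.058): print(z,wray(319,230.5,z,c).round(1))
P=np.array([wray(u,v,.045,c) for u,v in [(276,190),(358,186),(361,262),(281,268)]]);print(P.round(1),P.mean(0),np.linalg.norm(P-np.roll(P,-1,0),axis=1))
a=cv2.imread("pics/w5.png")[165:315,240:400]; cv2.imwrite("pics/w5c.png",cv2.resize(a,(640,600),interpolation=cv2.INTER_CUBIC))
```

```text
0.045 [562.1 273.8  45. ]
0.052 [562.5 275.5  52. ]
0.058 [562.8 276.9  58. ]
[[539.8 309.4  45. ]
 [596.1 298.5  45. ]
 [586.4 243.4  45. ]
 [528.2 252.9  45. ]] [562.62780465 276.04958072  45.        ] [57.38989449 55.8866948  59.01569967 57.67648595]
```

View pics/w5c.png

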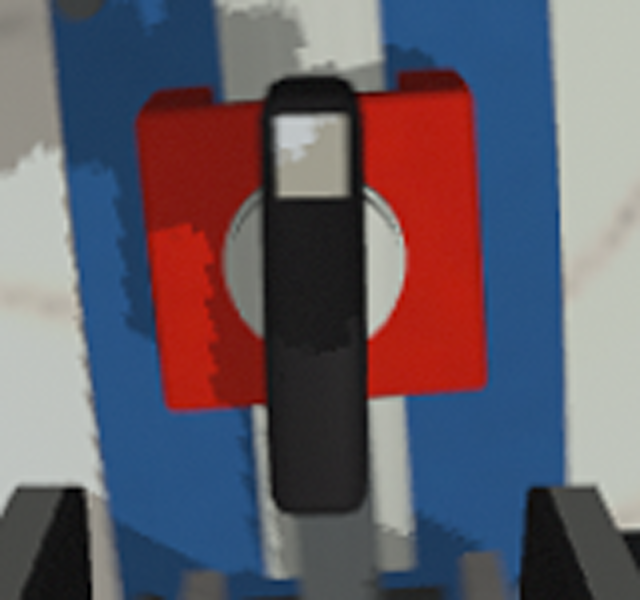

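Run:
```python
from h import *
import pickle
c=pickle.load(open("w5.pkl","rb"))
f=lambda u,v,z: wray((u+.5)/4-.5+240,(v+.5)/4-.5+165,z,c)
P=np.array([f(*p,.045) for p in [(138,116),(474,95),(487,388),(167,410)]]);print(P.mean(0),np.linalg.norm(P-np.roll(P,-1,0),axis=1))
for p in [(311,100),(311,110)]:
    B=np.array([f(*p,.088),f(319,512,.088)]);d=B[0]-B[1];print(B.mean(0),np.linalg.norm(d),np.degrees(np.arctan2(d[1],d[0])))
B=np.array([f(311,78,.060),f(319,512,.088)]);print(B.mean(0))
go(562.3,274.5,100,77.3);go(562.3,274.5,79,77.3)
```

```text
[562.26553758 275.29967214  45.        ] [58.93361811 53.93616485 58.95420035 54.52756557]
[562.31384954 276.51654527  88.        ] 64.45058260786075 77.34367061976589
[562.13876693 275.80309298  88.        ] 62.98163378120546 77.37006927023451
[562.28481486 276.54169328  74.        ]
-> [562.3, 274.5, 100, 77.3] [5.8, 1.1, 84.6] -0.016
-> [562.3, 274.5, 79, 77.3] [5.8, 1.2, 105.6] -0.016
```

>>> servo_tool(delta_pos=[[3,0.5,20],[6.7,1,50],[6.7,1,75],[6.7,1,90],[6.7,1,100],[6.7,1,104],[6.7,1,104]], yaw=[-0.016,-0.016,-0.016,-0.016,-0.016,-0.016,-0.016])

```text
time: 17.1
ee_pos: [0.5625, 0.2754, 0.0807]
ee_rot: [-179.6, -0.0, 77.3]
contact_force: [-0.2, 1.3, 0.4]
gripper_width: 0.0445
```

Run:
```python
from h import *
st(); go(562.3,275.5,79.5,77.3)
```

```text
t 17.10 pos [562.5 275.4  80.7] rot [-1.7965e+02 -2.0000e-02  7.7270e+01] F [-0.2  1.3  0.4] T [ 0.02  0.01 -0.02] w 44.5 q [21. 20. 81.  0. 79. 33.]
-> [562.3, 275.5, 79.5, 77.3] [0.0, -0.2, 1.2] -0.001
```

>>> servo_tool(delta_pos=[[0,0,0],[0,0,0],[0,0,0],[0,0,0],[0,0,0],[0,0,0]], yaw=[0,0,0,0,0,0], jaw=5)

```text
time: 17.7
ee_pos: [0.5629, 0.2758, 0.0825]
ee_rot: [-179.7, -0.1, 77.3]
contact_force: [-3.4, -0.5, 5.5]
gripper_width: 0.015
```

Run:
```python
from h import *
st()
```

```text
t 17.70 pos [562.9 275.8  82.5] rot [-1.7973e+02 -1.0000e-01  7.7260e+01] F [-3.4 -0.5  5.5] T [-0.05  0.34 -0.1 ] w 15.0 q [21. 20. 81.  0. 79. 34.]
```

Gripped on the bar. Loosening now, which is counter-clockwise and so negative tool yaw, starting with a short turn to feel the torque.

>>> servo_tool(delta_pos=[[0,0,0],[0,0,0],[0,0,0]], yaw=[-0.1,-0.2,-0.3])

```text
time: 18.0
ee_pos: [0.5625, 0.2758, 0.0826]
ee_rot: [-179.7, -0.2, 94.7]
contact_force: [-2.6, -0.3, 0.8]
gripper_width: 0.015
```

Run:
```python
from h import *
st()
```

```text
t 18.00 pos [562.5 275.8  82.6] rot [-179.73   -0.18   94.67] F [-2.6 -0.3  0.8] T [-0.06  0.26 -0.19] w 15.0 q [21. 20. 81.  0. 79. 16.]
```

>>> servo_tool(delta_pos=[[0,0,0],[0,0,0],[0,0,0],[0,0,0],[0,0,0],[0,0,0],[0,0,0],[0,0,0],[0,0,0]], yaw=[-0.13,-0.26,-0.39,-0.52,-0.65,-0.78,-0.9,-1.0,-1.0])

```text
time: 18.9
ee_pos: [0.5616, 0.2754, 0.0825]
ee_rot: [-179.9, -0.4, 152.0]
contact_force: [-4.9, -0.7, 2.5]
gripper_width: 0.015
```

Run:
```python
from h import *
st()
```

```text
t 18.90 pos [561.6 275.4  82.5] rot [-179.88   -0.4   151.99] F [-4.9 -0.7  2.5] T [-0.3   0.48  0.18] w 15.0 q [ 21.  20.  81.   0.  80. -41.]
```

>>> servo_tool(delta_pos=[[0,0,0],[0,0,0],[0,0,0],[0,0,0],[0,0,0]], yaw=[-0.12,-0.24,-0.36,-0.48,-0.5])

```text
time: 19.4
ee_pos: [0.5614, 0.275, 0.0825]
ee_rot: [180.0, -0.4, -179.4]
contact_force: [-3.4, -1.4, 2.1]
gripper_width: 0.015
```

Run:
```python
from h import *
st()
```

```text
t 19.40 pos [561.4 275.   82.5] rot [ 179.96   -0.42 -179.45] F [-3.4 -1.4  2.1] T [-0.4   0.2  -0.23] w 15.0 q [ 21.  20.  81.   0.  80. -70.]
```

>>> servo_tool(delta_pos=[[0,0,0],[0,0,0],[0,0,0]], yaw=[-0.1,-0.2,-0.2])

```text
time: 19.7
ee_pos: [0.5615, 0.2748, 0.0825]
ee_rot: [179.9, -0.4, -168.1]
contact_force: [-2.6, -1.0, 2.1]
gripper_width: 0.015
```

```bash
cat >> h.py <<'E'
def along(m):
    "tool shift (mm) for m mm along jig -x"
    o=st(); t=np.radians(79.8); R=Ro.from_euler("xyz",o["ee_rot"],degrees=True)
    u=np.array([np.cos(t),np.sin(t),0]); print("shift",R.inv().apply(-m*u).round(2),"F along -x %.1f"%(-o["contact_force"]@u),"jx %.1f"%((o["ee_pos"]*1000-[528.4,90.2,0])@u),"jy %.1f"%((o["ee_pos"]*1000-[528.4,90.2,0])@np.array([-u[1],u[0],0])))
E
python3 - <<'E'
from h import *
along(10)
E
```

```text
t 19.70 pos [561.5 274.8  82.5] rot [ 179.91   -0.4  -168.13] F [-2.6 -1.   2.1] T [-0.36  0.11  0.17] w 15.0 q [ 21.  20.  81.   0.  80. -81.]
shift [ 3.76 -9.27  0.01] F along -x 1.5 jx 187.5 jy 0.1
```

>>> servo_tool(delta_pos=[[0.4,-1,0],[0.8,-2,0],[1.2,-3,0],[1.5,-3.7,0],[1.5,-3.7,0]], yaw=[0,0,0,0,0])

```text
time: 20.2
ee_pos: [0.5608, 0.271, 0.0825]
ee_rot: [179.9, -0.4, -168.2]
contact_force: [-2.1, 2.5, -0.1]
gripper_width: 0.0155
```

Run:
```python
from h import *
along(10)
```

```text
t 20.20 pos [560.8 271.   82.5] rot [ 179.89   -0.39 -168.17] F [-2.1  2.5 -0.1] T [ 0.26 -0.05 -0.01] w 15.5 q [ 20.  20.  81.   0.  79. -81.]
shift [ 3.75 -9.27  0.01] F along -x -2.1 jx 183.6 jy 0.1
```

The stop slides freely at about 2 N. Moving it up towards the fence.

>>> servo_tool(delta_pos=[[0.75,-1.85,0],[1.9,-4.6,0],[3,-7.4,0],[4.1,-10.2,0],[5.2,-13,0],[6,-14.8,0],[6.4,-15.8,0],[6.4,-15.8,0]], yaw=[0,0,0,0,0,0,0,0])

```text
time: 21.0
ee_pos: [0.5576, 0.2538, 0.0825]
ee_rot: [179.9, -0.4, -168.2]
contact_force: [-2.2, 1.0, 1.4]
gripper_width: 0.015
```

Run:
```python
from h import *
along(10)
```

```text
t 21.00 pos [557.6 253.8  82.5] rot [ 179.92   -0.42 -168.18] F [-2.2  1.   1.4] T [0.08 0.04 0.04] w 15.0 q [ 19.  18.  83.   0.  79. -83.]
shift [ 3.75 -9.27  0.01] F along -x -0.6 jx 166.2 jy 0.2
```

>>> servo_tool(delta_pos=[[0.35,-0.9,0],[0.7,-1.8,0],[1.1,-2.7,0],[1.3,-3.2,0]], yaw=[0,0,0,0])

```text
time: 21.4
ee_pos: [0.5571, 0.2508, 0.0825]
ee_rot: [179.9, -0.4, -168.2]
contact_force: [-0.6, 4.1, -0.2]
gripper_width: 0.0152
```

>>> servo_tool(delta_pos=[[0.4,-0.9,0],[0.55,-1.4,0],[0.55,-1.4,0]], yaw=[0,0,0])

```text
time: 21.7
ee_pos: [0.5568, 0.2494, 0.0825]
ee_rot: [179.9, -0.4, -168.2]
contact_force: [-1.8, 4.2, -0.8]
gripper_width: 0.015
```

Run:
```python
from h import *
along(10)
```

```text
t 21.70 pos [556.8 249.4  82.5] rot [ 179.87   -0.38 -168.16] F [-1.8  4.2 -0.8] T [ 0.6  -0.09  0.08] w 15.0 q [ 19.  18.  83.   0.  79. -83.]
shift [ 3.75 -9.27  0.  ] F along -x -3.8 jx 161.7 jy 0.2
```

>>> servo_tool(delta_pos=[[0.2,-0.5,0],[0.4,-1,0],[0.4,-1,0]], yaw=[0,0,0])

```text
time: 22.0
ee_pos: [0.5567, 0.2488, 0.0825]
ee_rot: [179.8, -0.4, -168.2]
contact_force: [-0.8, 5.3, -1.4]
gripper_width: 0.015
```

>>> servo_tool(delta_pos=[[0.2,-0.5,0],[0.4,-1,0],[0.4,-1,0]], yaw=[0,0,0])

```text
time: 22.3
ee_pos: [0.5567, 0.2487, 0.0825]
ee_rot: [179.7, -0.3, -168.1]
contact_force: [-1.0, 7.9, -1.7]
gripper_width: 0.0149
```

>>> servo_tool(delta_pos=[[0.2,-0.5,0],[0.4,-1,0],[0.4,-1,0]], yaw=[0,0,0])

```text
time: 22.6
ee_pos: [0.5567, 0.2487, 0.0825]
ee_rot: [179.6, -0.2, -168.1]
contact_force: [-0.3, 7.1, -2.2]
gripper_width: 0.0147
```

The stop has stalled at jx ≈ 161, the closing position, with about 7 N on it, so the carton is snug. Tightening clockwise while keeping a light push.

>>> servo_tool(delta_pos=[[0.8,-1.9,0],[0.8,-1.9,0],[0.8,-1.9,0],[0.8,-1.9,0],[0.8,-1.9,0]], yaw=[0.1,0.2,0.3,0.4,0.4])

```text
time: 23.1
ee_pos: [0.5566, 0.2491, 0.0825]
ee_rot: [179.4, -0.3, 168.9]
contact_force: [0.9, 11.8, -2.8]
gripper_width: 0.0149
```

Run:
```python
from h import *
along(2)
```

```text
t 23.10 pos [556.6 249.1  82.5] rot [179.44  -0.32 168.89] F [ 0.9 11.8 -2.8] T [ 1.24 -0.28 -0.2 ] w 14.9 q [ 18.  18.  84.   1.  79. -61.]
shift [-0.03 -2.   -0.02] F along -x -11.8 jx 161.4 jy 0.3
```

>>> servo_tool(delta_pos=[[0,-1.5,0],[0,-1.5,0],[0,-1.5,0],[0,-1.5,0]], yaw=[0.1,0.2,0.3,0.4])

```text
time: 23.5
ee_pos: [0.5568, 0.2495, 0.0826]
ee_rot: [179.4, -0.5, 145.8]
contact_force: [2.0, 10.3, -2.6]
gripper_width: 0.015
```

Run:
```python
from h import *
along(2)
```

```text
t 23.50 pos [556.8 249.5  82.6] rot [179.4   -0.54 145.82] F [ 2.  10.3 -2.6] T [ 0.93 -0.21  0.18] w 15.0 q [ 18.  18.  84.   1.  78. -38.]
shift [-0.81 -1.83 -0.03] F along -x -10.5 jx 161.8 jy 0.3
```

>>> servo_tool(delta_pos=[[-0.5,-1.5,0],[-0.5,-1.5,0],[-0.5,-1.5,0],[-0.5,-1.5,0]], yaw=[0.1,0.2,0.3,0.4])

```text
time: 23.9
ee_pos: [0.557, 0.2499, 0.0825]
ee_rot: [179.4, -0.8, 122.7]
contact_force: [2.0, 10.6, -2.6]
gripper_width: 0.0151
```

Run:
```python
from h import *
along(2)
```

```text
t 23.90 pos [557.  249.9  82.5] rot [179.44  -0.83 122.74] F [ 2.  10.6 -2.6] T [ 1.06 -0.28  0.23] w 15.1 q [ 18.  18.  84.   1.  78. -15.]
shift [-1.46 -1.36 -0.03] F along -x -10.8 jx 162.3 jy 0.1
```

>>> servo_tool(delta_pos=[[-1,-1.2,0],[-1,-1.2,0],[-1,-1.2,0]], yaw=[0.1,0.2,0.3])

```text
time: 24.2
ee_pos: [0.5574, 0.25, 0.0825]
ee_rot: [179.5, -1.1, 105.4]
contact_force: [3.2, 10.7, -3.4]
gripper_width: 0.0151
```

Run:
```python
from h import *
along(2)
```

```text
t 24.20 pos [557.4 250.   82.5] rot [179.54  -1.08 105.39] F [ 3.2 10.7 -3.4] T [ 0.8  -0.26  0.24] w 15.1 q [18. 18. 84.  1. 78.  3.]
shift [-1.8  -0.86 -0.04] F along -x -11.1 jx 162.4 jy -0.2
```

>>> servo_tool(delta_pos=[[-1.3,-0.8,0],[-1.3,-0.8,0],[-1.3,-0.8,0]], yaw=[0.1,0.2,0.3])

```text
time: 24.5
ee_pos: [0.5578, 0.2501, 0.0825]
ee_rot: [179.8, -1.3, 88.0]
contact_force: [2.9, 9.6, -3.3]
gripper_width: 0.0151
```

Run:
```python
from h import *
along(2)
```

```text
t 24.50 pos [557.8 250.1  82.5] rot [179.75  -1.34  88.04] F [ 2.9  9.6 -3.3] T [ 0.97 -0.29  0.28] w 15.1 q [18. 17. 84.  1. 78. 20.]
shift [-1.98 -0.29 -0.05] F along -x -10.0 jx 162.6 jy -0.6
```

>>> servo_tool(delta_pos=[[-1,0,0],[-1,0,0],[-1,0,0]], yaw=[0.1,0.2,0.3])

```text
time: 24.8
ee_pos: [0.5582, 0.25, 0.0826]
ee_rot: [-179.9, -1.4, 70.7]
contact_force: [0.8, 7.6, -1.0]
gripper_width: 0.0151
```

Run:
```python
from h import *
along(2); print(get_obs()["joint_torque"].round(3))
```

```text
t 24.80 pos [558.2 250.   82.6] rot [-179.89   -1.45   70.68] F [ 0.8  7.6 -1. ] T [ 0.53 -0.19  0.27] w 15.1 q [18. 17. 84.  1. 78. 37.]
shift [-1.97  0.32 -0.05] F along -x -7.6 jx 162.6 jy -1.0
[ -4.383 -43.287 -28.267  -1.353   0.844  -0.521]
```

>>> servo_tool(delta_pos=[[-0.5,0,0],[-0.5,0,0],[-0.5,0,0]], yaw=[0.1,0.2,0.3])

```text
time: 25.1
ee_pos: [0.5586, 0.2499, 0.0826]
ee_rot: [-179.5, -1.4, 53.3]
contact_force: [1.0, 5.8, -1.6]
gripper_width: 0.0151
```

Run:
```python
from h import *
along(2); print(get_obs()["joint_torque"].round(3))
```

```text
t 25.10 pos [558.6 249.9  82.6] rot [-179.53   -1.4    53.33] F [ 1.   5.8 -1.6] T [ 0.29 -0.22  0.32] w 15.1 q [18. 17. 84.  1. 78. 55.]
shift [-1.79  0.89 -0.05] F along -x -5.9 jx 162.5 jy -1.4
[ -3.595 -43.044 -28.429  -0.881   0.715  -0.477]
```

>>> servo_tool(delta_pos=[[-0.5,0.2,0],[-0.5,0.2,0],[-0.5,0.2,0]], yaw=[0.1,0.2,0.3])

```text
time: 25.4
ee_pos: [0.5589, 0.2496, 0.0826]
ee_rot: [-179.2, -1.2, 36.0]
contact_force: [0.7, 5.7, -1.2]
gripper_width: 0.015
```

Run:
```python
from h import *
along(-4); print(get_obs()["joint_torque"].round(3))
```

```text
t 25.40 pos [558.9 249.6  82.6] rot [-179.2    -1.25   36.  ] F [ 0.7  5.7 -1.2] T [ 0.15 -0.23  0.34] w 15.0 q [18. 17. 84.  1. 78. 72.]
shift [ 2.89 -2.77  0.1 ] F along -x -5.7 jx 162.2 jy -1.8
[ -3.756 -42.852 -28.501  -0.743   0.573  -0.434]
```

Torque has risen steadily from 0.18 to 0.34 N m, well past the bite. I'll pull back gently to check that the clamp holds.

>>> servo_tool(delta_pos=[[1,-1,0],[2,-2,0],[2.9,-2.8,0],[2.9,-2.8,0]], yaw=[0,0,0,0])

```text
time: 25.8
ee_pos: [0.559, 0.2499, 0.0826]
ee_rot: [-179.5, -0.9, 36.0]
contact_force: [-4.5, -6.7, 3.8]
gripper_width: 0.0153
```

Run:
```python
from h import *
along(-4)
```

```text
t 25.80 pos [559.  249.9  82.6] rot [-179.46   -0.87   36.01] F [-4.5 -6.7  3.8] T [-1.57  0.49  0.05] w 15.3 q [18. 18. 84.  1. 78. 72.]
shift [ 2.89 -2.77  0.07] F along -x 7.4 jx 162.6 jy -1.8
```

The clamp holds against 7.4 N with no slip, where the free stop slid at about 2 N. I turned the knob 2.72 rad clockwise from the loosest point, so it is past the worst-case firm angle of 2.6. Releasing and backing off.

>>> servo_tool(delta_pos=[[0,0,0],[0,0,0],[0,0,0],[0,0,0]], yaw=[0,0,0,0], jaw=45)

```text
time: 26.2
ee_pos: [0.5593, 0.25, 0.0827]
ee_rot: [-179.5, -0.9, 36.0]
contact_force: [1.3, 0.4, -0.3]
gripper_width: 0.0449
```

>>> servo_tool(delta_pos=[[0,0,-10],[0,0,-30],[0,0,-60],[0,0,-95],[0,0,-120],[0,0,-120]], yaw=[0,0,0,0,0,0])

```text
time: 26.8
ee_pos: [0.5607, 0.2489, 0.2095]
ee_rot: [-179.7, -1.5, 36.0]
contact_force: [-0.3, 0.5, 0.9]
gripper_width: 0.045
```

>>> servo_tool(delta_pos=[[20,20,0],[40,40,0],[65,65,0],[65,65,0],[65,65,0]], yaw=[-0.15,-0.3,-0.45,-0.6,-0.75])

```text
time: 27.3
ee_pos: [0.6521, 0.2341, 0.2086]
ee_rot: [179.3, -1.3, 79.3]
contact_force: [-0.8, -0.1, -0.3]
gripper_width: 0.0451
```

Run:
```python
from h import *
import pickle
st(); c=get_calibration("wrist"); pickle.dump(c,open("w6.pkl","wb"))
a=capture("wrist"); b=capture("side")
cv2.imwrite("pics/w6.png",a[:,:,::-1])
cv2.imwrite("pics/f.png",np.hstack([cv2.resize(a,(480,360)),cv2.resize(b[240:420,170:330],(320,360))])[:,:,::-1])
```

```text
t 27.30 pos [652.1 234.1 208.6] rot [179.34  -1.29  79.28] F [-0.8 -0.1 -0.3] T [-0.03  0.03  0.01] w 45.1 q [15. 23. 62.  1. 94. 25.]
```

View pics/f.png

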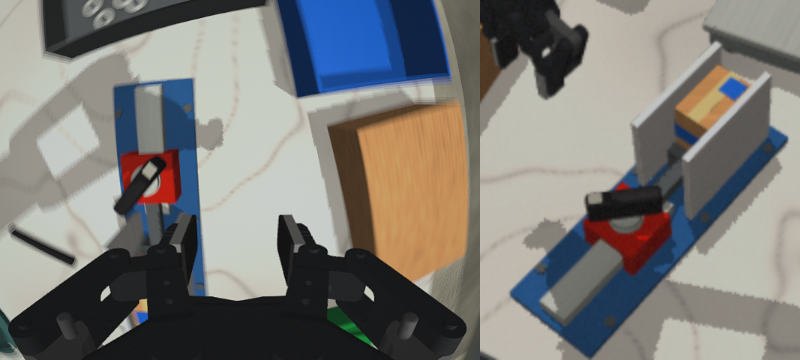

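The final picture shows the carton upright in the channel against the fence end, with the stop up against it. The bar is turned, and the gripper is clear of everything. Handing in.

```bash
python3 -c "
from rig import *
print(hand_in())"
```

```text
the job is handed in; nothing more can be done
None
```

I finished the job and handed it in at 27.3 s of the 72 s allowed. No verdict was reported. The blue-banded carton is clamped in the jig, and I did not touch the yellow carton or the bottle.

**What I did:**
- **Weighing:** I took the carton from the rack, stood it on the scale and let go for over 2 s. I then took it again a quarter turn round.
- **Jig:** I stood it in the channel. It met no wall on the way in, and I released it once I felt floor contact.
- **Clamping:** I turned the knob about 2 rad counter-clockwise, and the stop then slid at about 2 N. I slid it up until it stalled with about 7 N on it, then turned the knob about 2.7 rad clockwise while keeping a light push on it.

**Last checks:**
- **Stop position:** It stalled with the knob axis about 161 mm from the fence, which is what a closed stop should give.
- **Firmness:** Torque rose slowly, from about 0.2 to 0.34 N m, with no sharp bite. The knob can't be below 2.7 rad, so it is past the worst-case firm angle of 2.6. A 7.4 N pull moved the tool only 0.4 mm.
- **Final picture:** The carton stands upright with the stop against it, and the gripper is clear.

**Disagreed or not checked:**
- **Camera estimates:** The top and wrist cameras differed by about 3 mm on the fence and 6 to 8 mm on the knob. I took a value in between for the fence and the wrist camera's for the knob, then relied on feel.
- **Knob grip:** The tool drifted 1 to 2 mm while tightening, and I put this down to the pads sliding on the bar.
- **Gap:** I did not look at the gap between carton and stop close up at the end, because I had used all 12 picture views.

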